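# Move the lens on the optical bench when its lock may be on

### The job

Slide the lens carriage (blue grip tab) along the optical bench until it stands level with the yellow index clip, and let go. It may be locked: nobody can tell from outside which of the two positions of the red lock slide is the locked one, so find out by trying the carriage, without forcing it, and if it is stuck move the red slide over to its other position. Leave the filter carriage with the green tab where it is.

Things in the scene. Friction and masses are not known exactly. Their poses are not given: they have to be found in the camera images.
- bench: Optical bench fixed on the table, level, turned a little (sizes in mm) aluminium rail 660 long, 60 wide, top at 34; black lamp (red light) and grey lock housing (130 by 90, top at 55) at its +y end, white screen at its -y end. Origin at table height under the rail's centre line; y along the rail from screen to lamp; x across it, away from the side with the grip tabs and lock.
- lens_grip (a point): Centre of the top of the lens carriage's upright blue tab (mm): 16 along bench y, 30 along x, 50 tall above the foot plate (50 along y), top at 102. Lens disc, 76 across, top at 139, centred 95 from the tab in bench +x. Starts 120 short of the lock slide in y; slides only to bench -y, up to 200, friction 2.5 N, stays where left. If locked it stops dead after 4 mm of play.
- lock_grip (a point): Centre of the top of the red lock slide: upright block (mm), 16 along bench y, 24 along x, 45 tall, top at 100. Slides along bench x, 24, friction 2.5 N: this point at bench x -0.105 m (the start) or -0.081 m. One end locks the lens, the other frees it, which is which is random and unseen. Before moving it, push the lens carriage back to its start.
- index (a point): Top of the pointer of the yellow index clip, 83 mm above the table, on the far edge of the rail (bench x = +0.05 m), its block 12 mm along the rail, clear of the carriages. Its axes are parallel to the bench's. It stands 80 to 190 mm from the start of the lens carriage. The lens is in place when the centre of its blue tab has the same bench y as this point.
- filter_grip (a point): Centre of the top of the green tab of the other carriage (green filter disc), same shape and sizes as the lens carriage, nearer the screen, slides freely, not to be moved. Its tab stays at least 80 mm beyond the index in bench -y.

How it is judged (in metres and radians):
At the end, for the whole second after the job is handed in: The blue tab of the lens carriage is level with the yellow index clip along the rail to within 12 mm, and the green-tabbed filter carriage is within 15 mm of where it started (y of lens_grip in the frame of index between -0.012 and 0.012 m and distance of filter_grip from where it was at the start of the episode below 0.015 m); the robot touches nothing.
It fails at once if the filter carriage is moved by more than 15 mm (distance of filter_grip from where it was at the start of the episode above 0.015 m).
It also fails if it takes over 48 s, if anything falls off the work surface, if the arm or the gripper's body presses on something with over 40 N, if the wrist force passes 120 N, or if a joint passes its speed limit or range.

### The arm

A 6-joint arm with a two-finger parallel gripper is mounted at the origin on the work surface. World frame = base frame: x ahead of the robot, y to its left, z up, the work surface at z = 0. Lengths are in mm, angles in rad, forces in N, time in s.
With the tool pointing down it reaches from about 375 to 750 mm from the base axis. Payload 9 kg.
Tool frame: the origin (TCP) lies at the very end of the fingers, on their centre line; the grasp point (between the pads) lies 19 mm behind it (manip.grip_depth is the distance from the TCP to the grasp point, in mm); z points along the fingers, y is the direction in which the jaws open and shut (so a half turn about z gives the same grasp; the last joint's range is limited). The gripper opens to 85 mm and grips with 20 to 120 N. Pads are 22 mm wide; open, the fingers measure 114 mm over their backs; the gripper's body (76 mm by 85 mm) begins 54 mm behind the grasp point. The pads swing forward as they close: fully open they stand 13 mm farther back than shut.
Start: joints at [-1.415, 0.104, 0.097, 1.564, 0, 1.353], TCP at [219.105, -558.596, 231.331] pointing down, gripper open.
Joint ranges: [-2.99, 2.99], [-0.84, 1.86], [-1.1, 1.16], [-1.84, 2.11], [-1.51, 1.56], [-3.14, 3.14]. Speed limits (rad/s): [2.22, 2.22, 2.57, 3.14, 3.14, 3.14].

### API

Orientations are given as a unit quaternion [x, y, z, w].
In Python, from bench import manip, optics gives the robot as it stands.
- The arm moves only by the tool step_arm, never from a script. Its argument "plan" is a list of rows, each a list of 7 numbers: the shift along the tool's x, y, z in units of 50 mm (1.0 is 50 mm), then the turn, a rotation vector about the tool's x, y, z in units of 6 degrees (1.0 is 6 degrees), then the opening, from 0 (shut) to 1 (fully open). A call has 1 to 10 rows; each row shifts and turns the commanded pose from where the row before left it, along the tool's axes as they then stand; what a row does not reach is not made up. A row lasts 1/10 s, in which the tool goes at most 50 mm and 8.59 degrees, less where a joint would pass 70% of its speed; a pose out of reach is approached as far as the arm can. A call is refused whole if a number of a shift passes 1 or a number of a turn 1, either way. A call with a gripper value outside its range is refused whole. The fingers move at their own pace and stop on an object; the grip force is fixed at half the most. Time passes only in rows, so rows that do not move let the fingers close. It gives the time, the measured TCP pose, the force and the opening at its end, in the units of the state.
- manip.read_state(): the state, without advancing time (a new reading comes with each control period).
- optics.capture(name): name is "scene" or "top"; returns the picture (384x512x3 uint8, red, green, blue); there is no depth.
- optics.camera_params(name): a dict with "intrinsics" (3x3 intrinsics, pixels), "rvec" (rotation vector, rad) and "tvec" (3), from world to camera coordinates, as OpenCV has them. Camera axes: x right, y down, z forward; pixel columns grow to the right and rows downward; lengths in mm; the calibration is good to about 2 mm. A picture is of the moment at which its call begins. camera_params takes no time and is no camera call.
- manip.close_job(): hands the job in, once; it reports no verdict.
The state is a dict: "time": time; "q": joint angles; "joint_velocities": joint speeds; "effort": joint torques, N m; "position": TCP position; "orientation": TCP orientation; "force": force on the tool from outside, world axes, zero at the start; "torque": the same for the moment, N m; "gripper_width": finger opening in mm.
Only numpy, scipy, OpenCV 4.12 (cv2) and the standard library are available. Lean on these libraries where they do the work, as an engineer would, in place of code of your own. Each camera call takes 0.05 s, during which the arm holds its last target.

## Working session

There is one attempt and no reset: what is moved stays moved. The work goes in short steps, Python scripts to look and compute and a tool call to move; the robot and the scene stay as the last step left them, time stands still between calls to the robot, and variables do not carry over. Pictures are saved under pics/ and viewed, and the job is handed in when it is done.

Besides the shell and the picture viewer there is one more tool, called after "Request:" as name(argument=value, ...), one argument or row to a line, values as JSON. step_arm: Moves the arm, as the interface text tells. Its arguments: {"type":"object","properties":{"plan":{"type":"array","items":{"type":"array","items":{"type":"number"}}}},"required":["plan"]}

```bash
mkdir -p pics; ls
python3 - <<'E'
from bench import manip, optics
import cv2
s=manip.read_state();print(s)
for n in("scene","top"):
    im=optics.capture(n);cv2.imwrite(f"pics/{n}0.png",im[:,:,::-1]);print(n,optics.camera_params(n))
E
```

```text
pics
{'time': 0.0, 'q': array([-1.41468285e+00,  1.04665298e-01,  9.64683721e-02,  1.56387682e+00,
       -2.80983899e-05,  1.35312118e+00]), 'joint_velocities': array([ 0.00137874,  0.00029715,  0.00064019,  0.00074275,  0.0011482 ,
       -0.00156651]), 'effort': array([ 7.72458243e-04, -5.56941497e+01,  5.03640854e+01,  1.72035000e-02,
       -2.68916392e-04, -6.16428764e-06]), 'position': array([ 219.05029096, -558.23819715,  230.54172739]), 'orientation': array([ 9.82585833e-01,  1.85808160e-01,  5.61430465e-06, -6.38837176e-04]), 'force': array([-0.33056112,  0.47629487,  1.21628167]), 'torque': array([0.02714391, 0.01240719, 0.01118532]), 'gripper_width': 85.4566700086035}
scene {'intrinsics': array([[432.54703253,   0.        , 258.50332025],
       [  0.        , 432.54703253, 194.3410833 ],
       [  0.        ,   0.        ,   1.        ]]), 'rvec': array([ 1.57989025,  2.18963073, -0.70247873]), 'tvec': array([ 162.59142826, -412.59226557, 1347.63632091])}
top {'intrinsics': array([[390.44898609,   0.        , 257.42459364],
       [  0.        , 390.44898609, 196.65001501],
       [  0.        ,   0.        ,   1.        ]]), 'rvec': array([ 2.18434819, -2.18370518,  0.11047555]), 'tvec': array([  1.33189784, 584.97295022, 884.7503771 ])}
```

View pics/scene0.png

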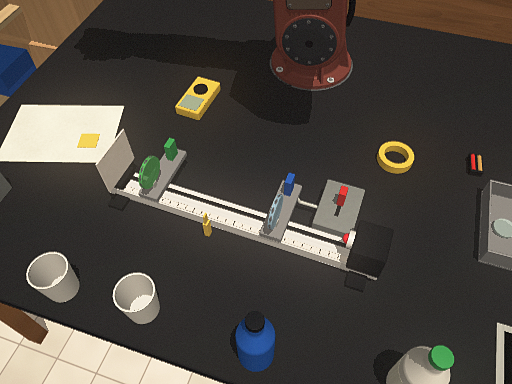

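View pics/top0.png

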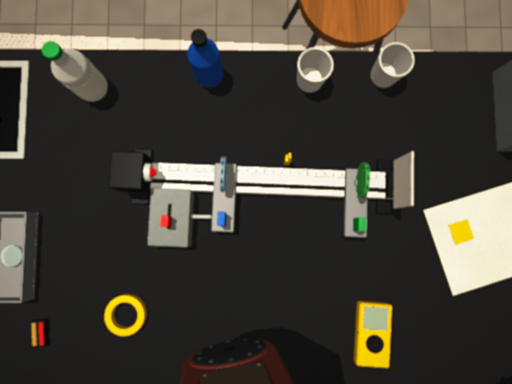

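The scene view shows the blue tab at about (290,184), the red slide at (342,195), the yellow clip at (207,224) and the green tab at (170,148). In the top view they are at (222,218), (166,221), (288,158) and (361,225). Next I'll measure them.

```bash
cat > h.py <<'E'
from bench import manip, optics
import cv2, numpy as np
from scipy.spatial.transform import Rotation as R
def cam(n):
    p=optics.camera_params(n);Rm=cv2.Rodrigues(np.array(p['rvec'],float))[0];return np.array(p['intrinsics']),Rm,np.array(p['tvec'],float).ravel()
def plane(n,uv,z):
    K,Rm,t=cam(n);C=-Rm.T@t;d=Rm.T@np.linalg.inv(K)@np.array([uv[0],uv[1],1.]);return C+d*(z-C[2])/d[2]
def proj(n,P):
    p=optics.camera_params(n);return cv2.projectPoints(np.array(P,float).reshape(-1,3),p['rvec'],p['tvec'],p['intrinsics'],None)[0].reshape(-1,2)
def tri(uvs,uvt):
    Ps=[]
    for n in('scene','top'):
        K,Rm,t=cam(n);Ps.append(K@np.c_[Rm,t])
    X=cv2.triangulatePoints(Ps[0],Ps[1],np.array(uvs,float).reshape(2,1),np.array(uvt,float).reshape(2,1)).ravel();return X[:3]/X[3]
HS={'blue':((105,120,60),(130,255,255)),'green':((50,120,50),(75,255,255)),'red':((0,180,90),(8,255,255)),'yellow':((18,130,80),(32,255,255))}
def mask(im,c):
    return cv2.inRange(cv2.cvtColor(im,cv2.COLOR_RGB2HSV),*[np.array(x) for x in HS[c]])
def blob(im,c,near,r=25):
    m=mask(im,c);w=np.zeros_like(m);cv2.circle(w,(int(near[0]),int(near[1])),r,255,-1)
    n,l,s,ce=cv2.connectedComponentsWithStats(m)
    best=[i for i in range(1,n) if s[i,4]>8 and np.hypot(*(ce[i]-near))<r]
    return [(s[i].tolist(),ce[i].round(1).tolist()) for i in best]
E
python3 - <<'E'
from h import *
near={'scene':dict(blue=(290,184),red=(342,195),yellow=(207,224),green=(170,148)),'top':dict(blue=(222,218),red=(166,221),yellow=(288,158),green=(361,225))}
for n in near:
    im=cv2.imread(f'pics/{n}0.png')[:,:,::-1].copy()
    tiles=[]
    for c,p in near[n].items():
        print(n,c,blob(im,c,p))
        x,y=p;t=im[y-18:y+18,x-18:x+18];t=cv2.resize(t,None,fx=10,fy=10,interpolation=cv2.INTER_NEAREST);cv2.putText(t,f'{x-18},{y-18}',(5,15),0,.5,(255,255,255));tiles.append(t)
    cv2.imwrite(f'pics/{n}_t.png',cv2.resize(np.vstack([np.hstack(tiles[:2]),np.hstack(tiles[2:])]),(600,600))[:,:,::-1])
E
```

```text
scene blue [([284, 172, 11, 24, 186], [288.9, 183.6])]
scene red [([337, 186, 11, 20, 109], [342.2, 194.1])]
scene yellow [([202, 213, 10, 24, 142], [206.4, 225.6])]
scene green [([164, 138, 14, 23, 180], [170.4, 148.5]), ([145, 157, 6, 4, 9], [147.4, 158.4]), ([158, 160, 2, 7, 9], [158.4, 163.2])]
top blue [([218, 212, 8, 14, 105], [221.5, 218.6])]
top red [([161, 216, 11, 11, 100], [165.8, 220.8])]
top yellow [([284, 152, 8, 13, 87], [287.6, 158.1])]
top green [([354, 218, 12, 14, 154], [359.6, 224.4])]
```

View pics/scene_t.png

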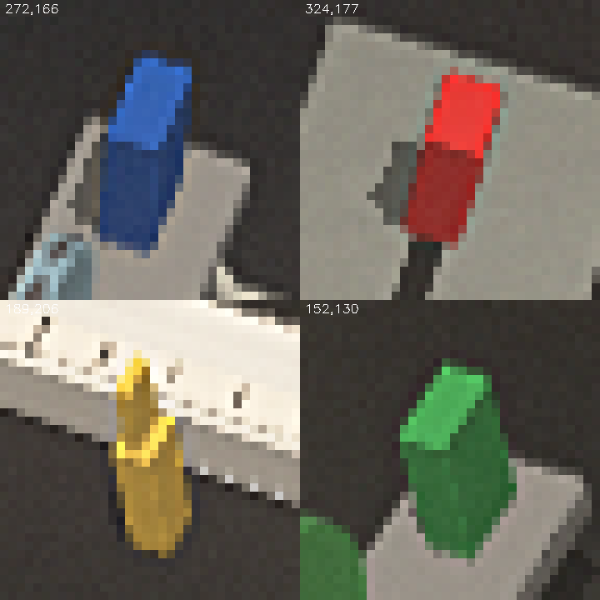

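View pics/top_t.png

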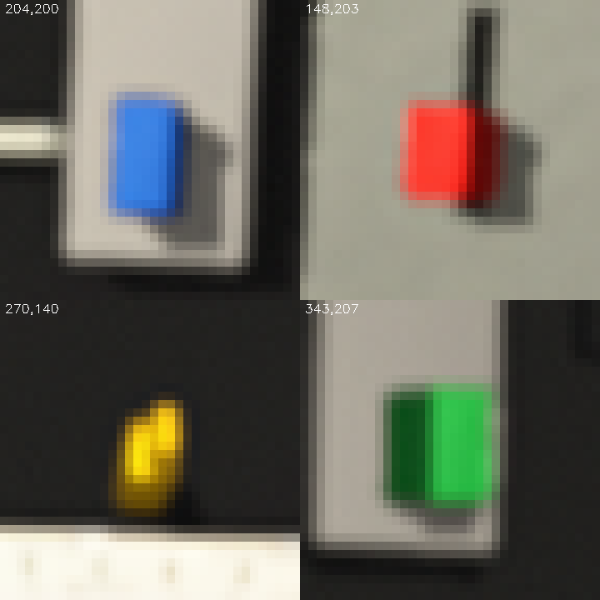

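Run:
```python
from h import *
np.set_printoptions(precision=1,suppress=True)
P=dict(blue=((289.5,177.8),(220.9,218.1),102),red=((342.9,190.3),(163.9,220.5),100),yellow=((205.3,212.3),(289.7,153.5),83),green=((172.-.0+ -1.3,142.5),(361.9,224.0),102))
for k,(s,t,z) in P.items(): print(k,'tri',tri(s,t),'scene',plane('scene',s,z),'top',plane('top',t,z))
b=plane('top',P['blue'][1],102);r=plane('top',P['red'][1],100)
print((r-b),np.linalg.norm((r-b)[:2]))
# rail direction in top: white rail edges
im=cv2.imread('pics/top0.png')
m=(im.min(2)>170).astype(np.uint8);m[:155]=0;m[190:]=0;m[:,:155]=0;m[:,388:]=0
cs=[]
for u in list(range(238,345,4))+list(range(160,210,4)):
    v=np.nonzero(m[:,u])[0]; 
    v0=v[0]; cs.append(plane('top',(u,v0-.5),34)[:2])
cs=np.array(cs);vx,vy,x0,y0=cv2.fitLine(cs.astype(np.float32),cv2.DIST_HUBER,0,.01,.01).ravel();print('dir',vx,vy,x0,y0,np.degrees(np.arctan2(vx,vy)))
C=[-cam(n)[1].T@cam(n)[2] for n in('scene','top')];print(C)
```

```text
blue tri [532.7  80.1  99.3] scene [534.8  80.4 102. ] top [532.6  80.1 102. ]
red tri [527.9 200.4  97.8] scene [530.  199.5 100. ] top [527.5 200.9 100. ]
yellow tri [672.9 -66.2  93.5] scene [666.6 -68.4  83. ] top [675.6 -68.9  83. ]
green tri [ 519.3 -218.4   98.8] scene [ 521.6 -214.6  102. ] top [ 520.1 -219.8  102. ]
[ -5.  120.8  -2. ] 120.92487708986238
dir 0.040294778 0.9991878 653.39685 -10.661285 2.3093457
[array([1108.1,  204.7,  862. ]), array([506.3,  14.7, 931.9])]
```

Both views agree with the given sizes: blue to red is 121 mm against 120, the tab heights are about right, and the bench is turned about 2.4°. The index is about 143 mm towards -y from the lens tab, inside the 80–190 mm range. First I turn the tool in line with the bench.

Request:
step_arm(
  plan=[
    [0,0,0,0,0,1,1],
    [0,0,0,0,0,1,1],
    [0,0,0,0,0,1,1],
    [0,0,0,0,0,1,1],
    [0,0,0,0,0,0,1],
  ],
)

```text
time: 0.6
position: [219.1, -558.4, 230.9]
orientation: [1.0, -0.023, -0.0, -0.0]
force: [0.3, -0.4, -0.5]
gripper_width: 85.3
```

```bash
cat > d.py <<'E'
from h import *
import sys
def delta(T):
    s=manip.read_state();Rm=R.from_quat(s['orientation']);d=np.array(T)-s['position']
    X=Rm.as_matrix();ang=np.degrees(np.arctan2(X[1,0],X[0,0]))
    np.set_printoptions(precision=3,suppress=True)
    print('t',round(s['time'],2),'pos',s['position'],'yaw',ang,'tilt',np.degrees(np.arccos(-X[2,2])),'F',s['force'],'w',round(s['gripper_width'],1));print('tool units',Rm.inv().apply(d)/50)
delta([float(a) for a in sys.argv[1:4]])
E
python3 d.py 532.7 80.1 200
```

```text
t 0.6 pos [ 219.059 -558.392  230.895] yaw -2.67255832732327 tilt 0.03985011727999338 F [ 0.253 -0.409 -0.488] w 85.3
tool units [  5.671 -13.048   0.626]
```

Request:
step_arm(
  plan=[
    [0.38,-0.87,0,0,0,0,1],
    [0.38,-0.87,0,0,0,0,1],
    [0.38,-0.87,0,0,0,0,1],
    [0.38,-0.87,0,0,0,0,1],
    [0.38,-0.87,0,0,0,0,1],
    [0.38,-0.87,0,0,0,0,1],
    [0.38,-0.87,0,0,0,0,1],
    [0.38,-0.87,0,0,0,0,1],
    [0.38,-0.87,0,0,0,0,1],
    [0.38,-0.87,0,0,0,0,1],
  ],
)

```text
time: 1.6
position: [429.0, -130.7, 231.3]
orientation: [1.0, -0.021, 0.0, 0.0]
force: [0.9, -0.5, -0.7]
gripper_width: 85.3
```

```bash
python3 d.py 532.7 80.1 200
```

```text
t 1.6 pos [ 428.958 -130.712  231.332] yaw -2.393151179256368 tilt 0.03221266649480495 F [ 0.857 -0.458 -0.721] w 85.3
tool units [ 1.897 -4.299  0.626]
```

Request:
step_arm(
  plan=[
    [0.38,-0.86,0,0,0,0,1],
    [0.38,-0.86,0,0,0,0,1],
    [0.38,-0.86,0.2,0,0,0,1],
    [0.38,-0.86,0.2,0,0,0,1],
    [0.37,-0.86,0.2,0,0,0,1],
    [0,0,0,0,0,0,1],
    [0,0,0,0,0,0,1],
  ],
)

```text
time: 2.3
position: [532.2, 78.8, 200.5]
orientation: [1.0, -0.02, -0.001, 0.0]
force: [0.0, -0.2, -1.4]
gripper_width: 85.2
```

```bash
python3 d.py 532.7 80.1 73
python3 - <<'E'
from h import *
im=optics.capture('top');cv2.imwrite('pics/top1.png',im[:,:,::-1])
im=optics.capture('scene');cv2.imwrite('pics/scene1.png',im[:,:,::-1])
E
```

```text
t 2.3 pos [532.209  78.789 200.539] yaw -2.310977112402819 tilt 0.09613413662556225 F [ 0.028 -0.221 -1.444] w 85.2
tool units [ 0.013 -0.027  2.551]
```

View pics/scene1.png

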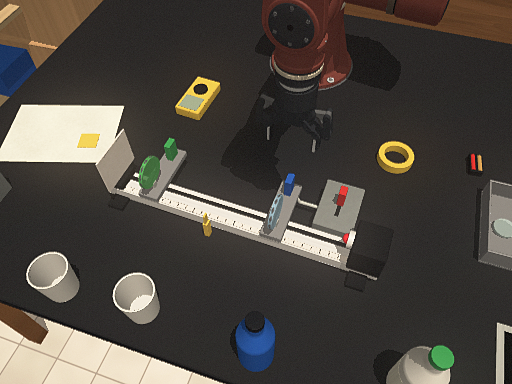

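The scene view shows the gripper straight above the blue tab, fingers at about (268,148) and (315,152), with nothing below them except the tab. I'll descend.

Request:
step_arm(
  plan=[
    [0.01,-0.03,0.5,0,0,0,1],
    [0,0,0.5,0,0,0,1],
    [0,0,0.5,0,0,0,1],
    [0,0,0.5,0,0,0,1],
    [0,0,0.5,0,0,0,1],
    [0,0,0.05,0,0,0,1],
    [0,0,0,0,0,0,1],
  ],
)

```text
time: 3.1
position: [533.0, 78.4, 74.3]
orientation: [1.0, -0.023, -0.0, 0.0]
force: [0.2, 0.6, 0.2]
gripper_width: 85.3
```

```bash
python3 d.py 532.7 80.1 73
python3 - <<'E'
from h import *
im=optics.capture('scene');cv2.imwrite('pics/scene2.png',cv2.resize(im[90:270,180:420,::-1],(800,600)))
E
```

```text
t 3.1 pos [532.975  78.357  74.262] yaw -2.644991858979947 tilt 0.015282147487453358 F [0.209 0.565 0.213] w 85.3
tool units [-0.007 -0.035  0.025]
```

View pics/scene2.png

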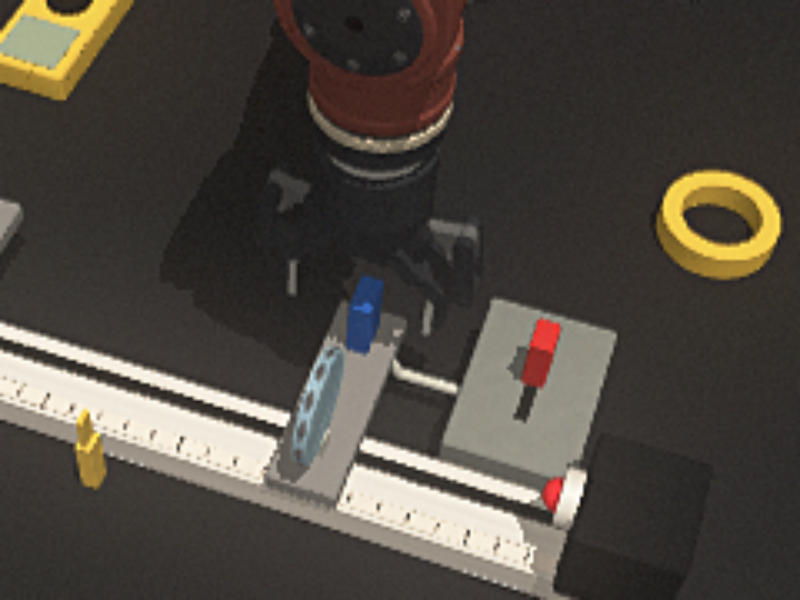

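The fingers stand on either side of the blue tab, clear of the lens and the housing. Closing.

Request:
step_arm(
  plan=[
    [0,-0.02,0.02,0,0,0,0.5],
    [0,0,0,0,0,0,0.3],
    [0,0,0,0,0,0,0.2],
    [0,0,0,0,0,0,0.1],
    [0,0,0,0,0,0,0],
    [0,0,0,0,0,0,0],
    [0,0,0,0,0,0,0],
    [0,0,0,0,0,0,0],
  ],
)

```text
time: 3.95
position: [533.3, 80.3, 73.1]
orientation: [1.0, -0.022, 0.0, 0.0]
force: [-2.8, -1.1, 5.6]
gripper_width: 15.2
```

```bash
python3 d.py 526.8 -62.8 73
```

```text
t 3.95 pos [533.333  80.287  73.125] yaw -2.577007001979224 tilt 0.02766643669819325 F [-2.778 -1.112  5.559] w 15.2
tool units [-0.002  2.865  0.004]
```

Gripped, with the opening at 15.2 mm and the TCP at y=80.3, which matches the measurement. Now I try the carriage gently towards -y, 2 mm per row.

Request:
step_arm(
  plan=[
    [0,0.04,0,0,0,0,0],
    [0,0.04,0,0,0,0,0],
    [0,0.02,0,0,0,0,0],
    [0,0,0,0,0,0,0],
  ],
)

```text
time: 4.35
position: [533.2, 77.8, 73.1]
orientation: [1.0, -0.022, 0.0, -0.002]
force: [-0.3, 13.7, 4.5]
gripper_width: 14.8
```

Request:
step_arm(
  plan=[
    [0,0.02,0,0,0,0,0],
    [0,0.02,0,0,0,0,0],
    [0,0,0,0,0,0,0],
  ],
)

```text
time: 4.65
position: [533.2, 77.6, 73.1]
orientation: [1.0, -0.021, 0.001, -0.004]
force: [1.6, 23.6, 4.8]
gripper_width: 14.8
```

It stops dead after about 3 mm and the force rises to 24 N, so the lens is locked. I push it back to its start and let go.

Request:
step_arm(
  plan=[
    [0,-0.06,0,0,0,0,0],
    [0,-0.06,0,0,0,0,0],
    [0,-0.03,0,0,0,0,0],
    [0,0,0,0,0,0,0],
  ],
)

```text
time: 5.05
position: [533.3, 80.3, 73.1]
orientation: [1.0, -0.023, 0.0, 0.001]
force: [-2.9, -4.2, 6.2]
gripper_width: 15.3
```

```bash
python3 d.py 532.7 80.1 73
```

```text
t 5.05 pos [533.324  80.28   73.129] yaw -2.5926749446266113 tilt 0.10245243056925071 F [-2.908 -4.156  6.163] w 15.3
tool units [-0.012  0.004  0.003]
```

Request:
step_arm(
  plan=[
    [0,0,0,0,0,0,0.3],
    [0,0,0,0,0,0,0.6],
    [0,0,0,0,0,0,1],
    [0,0,0,0,0,0,1],
    [0,0,0,0,0,0,1],
    [0,0,-0.4,0,0,0,1],
    [0,0,-0.5,0,0,0,1],
    [0,0,-0.5,0,0,0,1],
    [0,0,0,0,0,0,1],
  ],
)

```text
time: 5.95
position: [535.2, 80.8, 146.5]
orientation: [1.0, -0.023, 0.003, 0.0]
force: [-0.4, -0.0, -0.0]
gripper_width: 85.0
```

```bash
python3 d.py 528.2 200.8 141
python3 - <<'E'
from h import *
im=optics.capture('scene');print(blob(im,'blue',(290,184)),blob(im,'red',(342,195)))
E
```

```text
t 5.95 pos [535.218  80.753 146.545] yaw -2.5821053107633625 tilt 0.3146700216648387 F [-0.395 -0.02  -0.023] w 85.0
tool units [-0.249 -2.392  0.109]
[([284, 173, 11, 23, 184], [288.9, 183.7])] [([337, 186, 11, 20, 112], [342.1, 194.3])]
```

Request:
step_arm(
  plan=[
    [-0.05,-0.6,0,0,0,0,1],
    [-0.05,-0.6,0,0,0,0,1],
    [-0.05,-0.6,0,0,0,0,1],
    [-0.05,-0.59,0,0,0,0,1],
    [-0.05,0,0,0,0,0,1],
    [0,0,0.3,0,0,0,1],
    [0,0,0,0,0,0,1],
  ],
)

```text
time: 6.7
position: [522.5, 153.4, 126.5]
orientation: [1.0, 0.012, -0.002, -0.019]
force: [-0.3, -0.3, -0.1]
gripper_width: 85.7
```

```bash
python3 d.py 528.2 200.8 72
python3 - <<'E'
from h import *
im=optics.capture('scene');cv2.imwrite('pics/scene3.png',cv2.resize(im[90:270,180:420,::-1],(800,600)))
E
```

```text
t 6.7 pos [522.542 153.383 126.479] yaw 1.4128090464239595 tilt 2.155349203833102 F [-0.274 -0.271 -0.129] w 85.7
tool units [ 0.14  -0.904  1.124]
```

View pics/scene3.png

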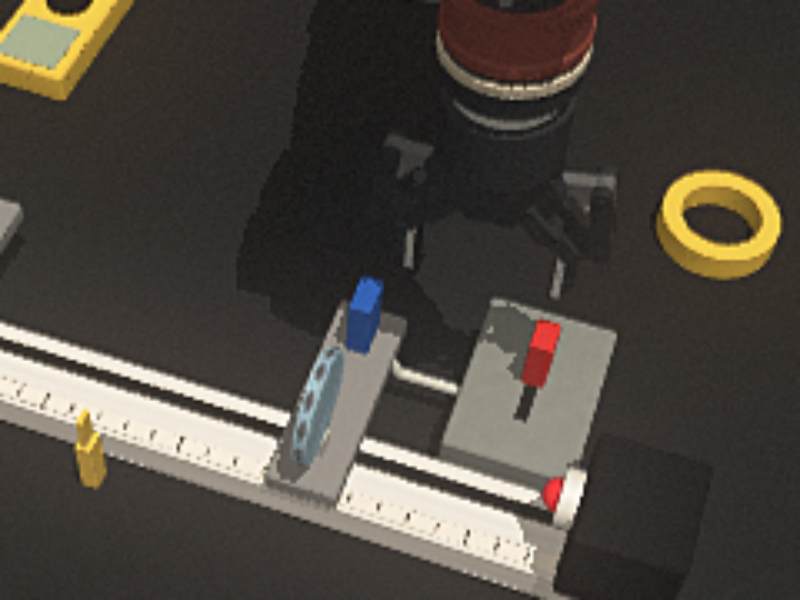

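The move ended 47 mm short with a small yaw and tilt error. I'll check the joints.

```bash
python3 -c "
from h import *
s=manip.read_state();print(s['q'],s['joint_velocities'],s['effort'],s['orientation'],s['time'])"
```

```text
[ 0.02354084 -0.06273748 -0.26065628  1.37573375  0.03754005  3.14060728] [-0.00095053 -0.00628338  0.02539857  0.01465518  0.00141757  0.00022058] [ 2.80898837e-01 -4.67516792e+01  4.97276688e+01 -2.62892917e-01
  1.46348574e-01  7.12649162e-04] [ 0.99974798  0.01223383 -0.00163944 -0.01875161] 6.75
```

Request:
step_arm(
  plan=[
    [0,0,0,0,0,0,1],
    [0,0,0,0,0,0,1],
  ],
)

```text
time: 6.95
position: [523.9, 153.5, 129.2]
orientation: [1.0, 0.012, -0.0, -0.019]
force: [-0.0, 0.5, 1.2]
gripper_width: 85.7
```

```bash
python3 d.py 528.2 200.8 141;python3 -c "
from h import *
s=manip.read_state();print(s['q'],s['joint_velocities'],s['effort'],s['orientation'],s['time'])"
```

```text
t 6.95 pos [523.928 153.49  129.211] yaw 1.4137954992833988 tilt 2.1618542029921 F [-0.047  0.51   1.201] w 85.7
tool units [ 0.109 -0.952 -0.2  ]
[ 0.02368034 -0.06359091 -0.25803407  1.37649007  0.03773123  3.1405969 ] [ 0.00222167 -0.00139989  0.0052688   0.00025637  0.00043014  0.00075303] [ 7.08995067e-03 -4.66757762e+01  4.98223007e+01  1.24350475e-02
  1.38580506e-01  3.07364035e-04] [ 9.99745964e-01  1.23342478e-02 -2.82396132e-04 -1.88625040e-02] 6.95
```

Joint 6 is at its limit (3.14), so I'll use the equivalent grasp a half turn the other way. I raise a little and turn in three calls.

Request:
step_arm(
  plan=[
    [0,0,-0.2,0,0,-1,1],
    [0,0,-0.2,0,0,-1,1],
    [0,0,0,0,0,-1,1],
    [0,0,0,0,0,-1,1],
    [0,0,0,0,0,-1,1],
    [0,0,0,0,0,-1,1],
    [0,0,0,0,0,-1,1],
    [0,0,0,0,0,-1,1],
    [0,0,0,0,0,-1,1],
    [0,0,0,0,0,-1,1],
  ],
)

```text
time: 7.95
position: [524.0, 152.9, 149.4]
orientation: [0.858, 0.513, 0.009, -0.016]
force: [-0.7, -0.5, 0.2]
gripper_width: 85.5
```

Request:
step_arm(
  plan=[
    [0,0,0,0,0,-1,1],
    [0,0,0,0,0,-1,1],
    [0,0,0,0,0,-1,1],
    [0,0,0,0,0,-1,1],
    [0,0,0,0,0,-1,1],
    [0,0,0,0,0,-1,1],
    [0,0,0,0,0,-1,1],
    [0,0,0,0,0,-1,1],
    [0,0,0,0,0,-1,1],
    [0,0,0,0,0,-1,1],
  ],
)

```text
time: 8.95
position: [524.0, 152.9, 149.4]
orientation: [0.487, 0.873, 0.016, -0.009]
force: [-0.8, 0.6, -0.9]
gripper_width: 85.6
```

Request:
step_arm(
  plan=[
    [0,0,0,0,0,-1,1],
    [0,0,0,0,0,-1,1],
    [0,0,0,0,0,-1,1],
    [0,0,0,0,0,-1,1],
    [0,0,0,0,0,-1,1],
    [0,0,0,0,0,-1,1],
    [0,0,0,0,0,-1,1],
    [0,0,0,0,0,-1,1],
    [0,0,0,0,0,-1,1],
    [0,0,0,0,0,0,1],
  ],
)

```text
time: 9.95
position: [524.0, 152.9, 149.4]
orientation: [0.039, 0.999, 0.019, -0.001]
force: [-0.4, 0.8, 1.2]
gripper_width: 85.3
```

```bash
python3 d.py 528.2 200.8 145;python3 -c "
from h import *
s=manip.read_state();print(s['q'])
X=R.from_quat(s['orientation']);d=np.deg2rad(177.5);T=np.array([[np.cos(d),np.sin(d),0],[np.sin(d),-np.cos(d),0],[0,0,-1]])
print((X.inv()*R.from_matrix(T)).as_rotvec(degrees=True)/6)"
```

```text
t 9.95 pos [524.017 152.921 149.388] yaw 175.52475737029596 tilt 2.163190993752288 F [-0.446  0.822  1.168] w 85.3
tool units [-0.009  0.957  0.124]
[ 0.02258445 -0.06988689 -0.22738246  1.41314412  0.03775448  0.10076355]
[ 0.35941549 -0.02857683 -0.32982131]
```

Request:
step_arm(
  plan=[
    [0,0,0,0.36,-0.03,-0.33,1],
    [0,0.48,0,0,0,0,1],
    [0,0.48,0,0,0,0,1],
    [0,0,0,0,0,0,1],
    [0,0,0,0,0,0,1],
  ],
)

```text
time: 10.45
position: [525.9, 201.2, 149.1]
orientation: [0.023, 1.0, -0.0, -0.0]
force: [-0.2, -0.9, 0.6]
gripper_width: 84.7
```

```bash
python3 d.py 528.2 200.8 73
```

```text
t 10.45 pos [525.908 201.155 149.08 ] yaw 177.35928900238065 tilt 0.030821479420850412 F [-0.211 -0.941  0.626] w 84.7
tool units [-0.047 -0.005  1.522]
```

Request:
step_arm(
  plan=[
    [-0.05,0,0.4,0,0,0,1],
    [0,0,0.4,0,0,0,1],
    [0,0,0.4,0,0,0,1],
    [0,0,0.32,0,0,0,1],
    [0,0,0,0,0,0,0.5],
    [0,0,0,0,0,0,0.2],
    [0,0,0,0,0,0,0],
    [0,0,0,0,0,0,0],
    [0,0,0,0,0,0,0],
    [0,0,0,0,0,0,0],
  ],
)

```text
time: 11.45
position: [529.1, 200.6, 74.2]
orientation: [0.022, 1.0, -0.0, 0.001]
force: [-0.5, -3.1, 6.4]
gripper_width: 15.1
```

```bash
python3 d.py 552.2 199.8 73
```

```text
t 11.45 pos [529.075 200.628  74.168] yaw 177.4277952457331 tilt 0.08162761016260958 F [-0.49  -3.053  6.383] w 15.1
tool units [-0.463  0.004  0.024]
```

The red slide is gripped (15.1 mm). I slide it 24 mm in bench +x, which is tool -x.

Request:
step_arm(
  plan=[
    [-0.08,0,0,0,0,0,0],
    [-0.08,0,0,0,0,0,0],
    [-0.08,0,0,0,0,0,0],
    [-0.08,0,0,0,0,0,0],
    [-0.08,0,0,0,0,0,0],
    [-0.08,0,0,0,0,0,0],
    [-0.02,0,0,0,0,0,0],
    [0,0,0,0,0,0,0],
  ],
)

```text
time: 12.25
position: [553.0, 199.7, 74.1]
orientation: [0.022, 1.0, -0.0, -0.001]
force: [-6.9, -2.6, 9.8]
gripper_width: 15.1
```

Request:
step_arm(
  plan=[
    [-0.03,0,0,0,0,0,0],
    [0,0,0,0,0,0,0],
  ],
)

```text
time: 12.45
position: [553.1, 199.7, 74.1]
orientation: [0.022, 1.0, -0.0, -0.002]
force: [-13.4, -2.6, 15.2]
gripper_width: 15.1
```

Request:
step_arm(
  plan=[
    [0.04,0,0,0,0,0,0.2],
    [0,0,0,0,0,0,0.6],
    [0,0,0,0,0,0,1],
    [0,0,0,0,0,0,1],
    [0,0,0,0,0,0,1],
    [0,0,-0.4,0,0,0,1],
    [0,0,-0.5,0,0,0,1],
    [0,0,-0.5,0,0,0,1],
    [0,0,0,0,0,0,1],
  ],
)

```text
time: 13.35
position: [554.9, 200.1, 147.0]
orientation: [0.022, 1.0, 0.0, 0.003]
force: [1.3, -0.6, -0.3]
gripper_width: 85.3
```

```bash
python3 d.py 533.1 80.2 141
python3 - <<'E'
from h import *
im=optics.capture('scene');cv2.imwrite('pics/scene4.png',cv2.resize(im[90:270,180:420,::-1],(800,600)))
E
```

```text
t 13.35 pos [554.942 200.111 147.004] yaw 177.42883202449465 tilt 0.2989724447008654 F [ 1.285 -0.589 -0.27 ] w 85.3
tool units [ 0.329 -2.416  0.116]
```

View pics/scene4.png

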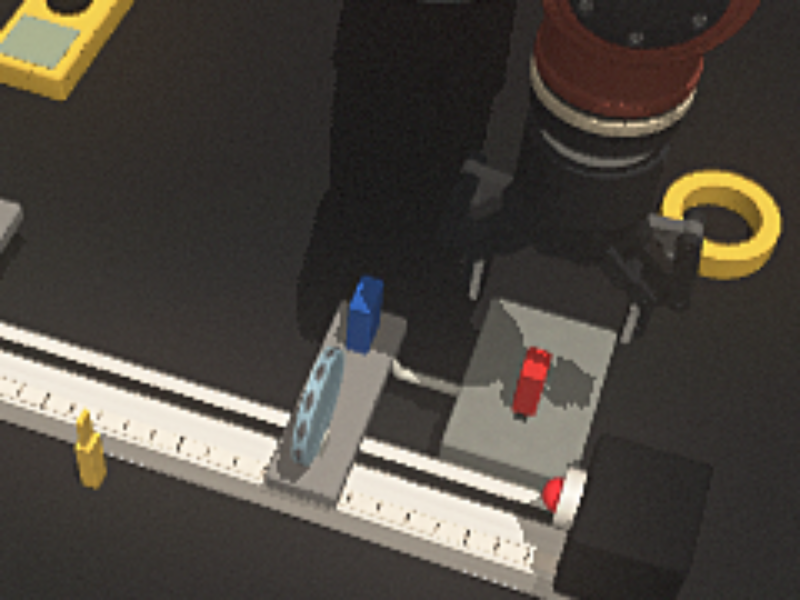

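The red slide is at the other end of its slot, at crop (532,380), and the blue tab hasn't moved. Back to the lens tab.

Request:
step_arm(
  plan=[
    [0.08,-0.6,0,0,0,0,1],
    [0.08,-0.6,0,0,0,0,1],
    [0.08,-0.6,0,0,0,0,1],
    [0.09,-0.61,0,0,0,0,1],
    [0,0,0,0,0,0,1],
    [0,0,0,0,0,0,1],
  ],
)

```text
time: 14.0
position: [530.6, 79.8, 142.1]
orientation: [0.023, 1.0, 0.0, -0.001]
force: [-0.5, 1.1, 0.2]
gripper_width: 85.2
```

```bash
python3 d.py 533.1 80.2 73
```

```text
t 14.0 pos [530.601  79.811 142.125] yaw 177.3473219265129 tilt 0.09092250782565722 F [-0.475  1.113  0.199] w 85.2
tool units [-0.052  0.01   1.382]
```

Request:
step_arm(
  plan=[
    [-0.05,0.01,0.4,0,0,0,1],
    [0,0,0.4,0,0,0,1],
    [0,0,0.4,0,0,0,1],
    [0,0,0.18,0,0,0,1],
    [0,0,0,0,0,0,0.5],
    [0,0,0,0,0,0,0.2],
    [0,0,0,0,0,0,0],
    [0,0,0,0,0,0,0],
    [0,0,0,0,0,0,0],
    [0,0,0,0,0,0,0],
  ],
)

```text
time: 15.0
position: [533.9, 80.2, 74.9]
orientation: [0.022, 1.0, -0.0, 0.0]
force: [-2.0, -2.7, 5.8]
gripper_width: 14.8
```

Request:
step_arm(
  plan=[
    [0,-0.04,0,0,0,0,0],
    [0,-0.04,0,0,0,0,0],
    [0,-0.04,0,0,0,0,0],
    [0,-0.02,0,0,0,0,0],
    [0,0,0,0,0,0,0],
  ],
)

```text
time: 15.5
position: [533.7, 73.8, 75.0]
orientation: [0.022, 1.0, 0.0, 0.0]
force: [-1.8, 1.2, 5.5]
gripper_width: 15.5
```

```bash
python3 d.py 527.4 -62.8 73
```

```text
t 15.5 pos [533.711  73.821  74.96 ] yaw 177.44962118995963 tilt 0.06400609756468427 F [-1.758  1.155  5.53 ] w 15.5
tool units [ 0.005 -2.735  0.037]
```

It has passed the 4 mm of play with almost no force, so it is free. I slide it the rest of the way.

Request:
step_arm(
  plan=[
    [0,-0.2,0,0,0,0,0],
    [0,-0.3,0,0,0,0,0],
    [0,-0.3,0,0,0,0,0],
    [0,-0.3,0,0,0,0,0],
    [0,-0.3,0,0,0,0,0],
    [0,-0.3,0,0,0,0,0],
    [0,-0.3,0,0,0,0,0],
    [0,-0.3,0,0,0,0,0],
    [0,-0.2,0,0,0,0,0],
    [0,0,0,0,0,0,0],
  ],
)

```text
time: 16.5
position: [528.7, -53.4, 75.0]
orientation: [0.023, 1.0, -0.001, 0.001]
force: [4.6, -2.4, 4.8]
gripper_width: 14.7
```

```bash
python3 d.py 527.4 -62.8 73
```

```text
t 16.5 pos [528.672 -53.445  74.963] yaw 177.34660029344917 tilt 0.15312503348770154 F [ 4.593 -2.393  4.775] w 14.7
tool units [ 0.017 -0.188  0.04 ]
```

Request:
step_arm(
  plan=[
    [0,-0.1,0,0,0,0,0],
    [0,-0.09,0,0,0,0,0],
    [0,0,0,0,0,0,0],
    [0,0,0,0,0,0,0.2],
    [0,0,0,0,0,0,0.5],
    [0,0,0,0,0,0,1],
    [0,0,0,0,0,0,1],
    [0,0,0,0,0,0,1],
  ],
)

```text
time: 17.3
position: [526.9, -60.6, 73.8]
orientation: [0.022, 1.0, 0.0, -0.001]
force: [1.0, -0.6, 0.8]
gripper_width: 74.1
```

Request:
step_arm(
  plan=[
    [0,0,-0.5,0,0,0,1],
    [0,0,-0.5,0,0,0,1],
    [0,0,-0.5,0,0,0,1],
    [0,0,-0.5,0,0,0,1],
    [0.8,0,0,0,0,0,1],
    [0.8,0,0,0,0,0,1],
    [0.6,0,0,0,0,0,1],
    [0,0,0,0,0,0,1],
  ],
)

```text
time: 18.1
position: [415.0, -55.4, 174.3]
orientation: [0.023, 1.0, -0.0, -0.0]
force: [-0.0, 0.4, 0.9]
gripper_width: 85.6
```

```bash
python3 - <<'E'
from h import *
for n in('scene','top'):
    im=optics.capture(n);cv2.imwrite(f'pics/{n}5.png',im[:,:,::-1])
    im=im
    if n=='scene': c=im[100:250,90:290]
    else: c=im[130:250,200:380]
    print(n,blob(im,'green',(170,148) if n=='scene' else (360,225)))
    cv2.imwrite(f'pics/{n}5c.png',cv2.resize(c[:,:,::-1],None,fx=4,fy=4,interpolation=cv2.INTER_NEAREST))
    print(blob(im,'blue',proj(n,[526.8,-62.8,95])[0]))
E
python3 d.py 527.4 -62.8 73
```

```text
scene [([164, 138, 14, 23, 182], [170.3, 148.6]), ([145, 157, 6, 4, 9], [147.4, 158.4])]
[([226, 155, 11, 24, 200], [231.0, 166.5])]
top [([354, 218, 12, 14, 154], [359.6, 224.4])]
[([283, 215, 9, 14, 112], [287.3, 221.5])]
t 18.2 pos [417.454 -56.009 174.455] yaw 177.40455283293846 tilt 0.06589398200189066 F [0.207 0.62  0.067] w 85.2
tool units [-2.201 -0.035  2.031]
```

View pics/scene5c.png

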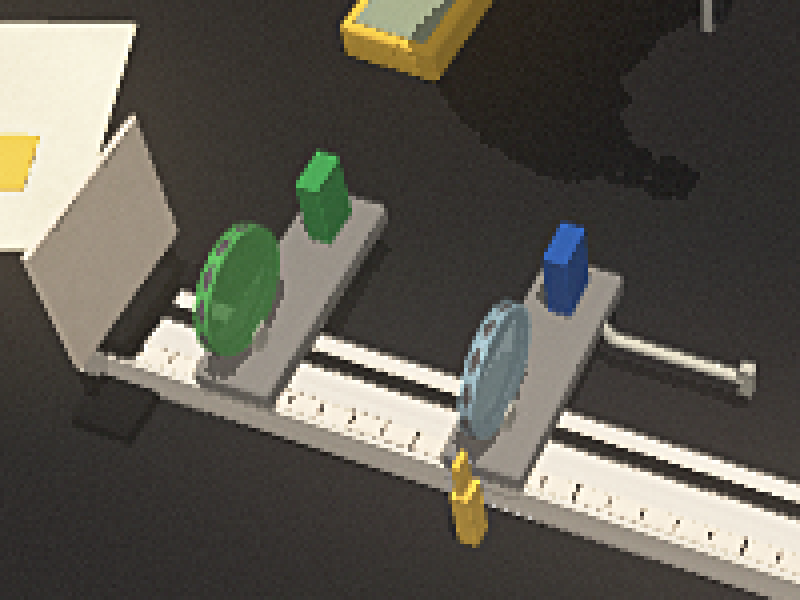

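View pics/top5c.png

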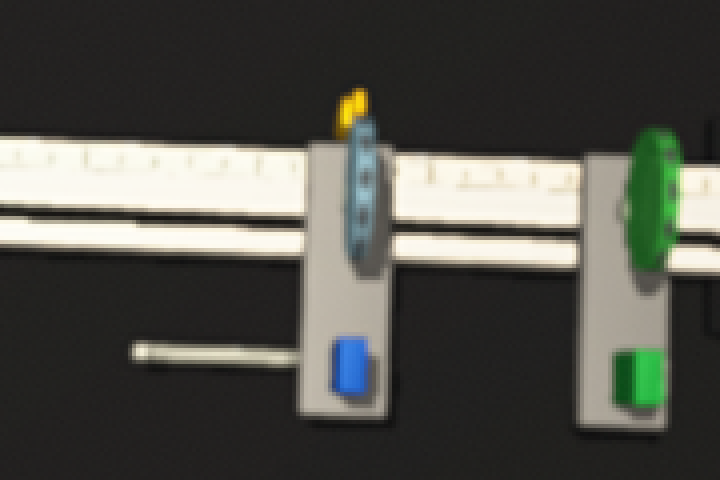

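Run:
```python
from h import *
np.set_printoptions(precision=1,suppress=True)
u=np.array([.042,.999,0])
b=[plane('scene',(231,161),102),plane('top',(287.8,221),102),tri((231,161),(287.8,221))]
y=[plane('scene',(205.3,212.3),83),plane('top',(289.5,153.5),83),tri((205.3,212.3),(289.5,153.5))]
for n,p,q in zip(('scene','top','tri'),b,y): print(n,p,q,(p-q)@u)
# predicted pixel of index top if level with tab: tab + 145 mm bench x, z83
P=np.array([527,-61.9,0])+145*np.array([.999,-.042,0]);P[2]=83
print(proj('scene',P),proj('top',P))
```

```text
scene [530.1 -59.6 102. ] [666.6 -68.4  83. ] 3.0404442091351433
top [526.4 -61.9 102. ] [675.6 -68.5  83. ] 0.2896600699854633
tri [526.4 -61.8  97. ] [673.  -65.9  93.7] -2.0618456789317263
[[204.5 214.3]] [[289.3 155.2]]
```

All estimates of the offset lie within about 3 mm (+3.0, +0.3 and -2.1), against a tolerance of 12. The green tab's blob hasn't changed in either view and the arm is clear, so I'm handing in.

```bash
python3 -c "
from bench import manip
print(manip.close_job())"
```

```text
the job is handed in; nothing more can be done
None
```

The lens carriage now stands level with the yellow index clip and is released. I handed the job in at about 18 s of the 48 s; the hand-in reports no verdict.

**What I did**
- **Trying the lens:** I gripped the blue tab and pulled it gently. It stopped dead after about 3 mm and the force rose to 24 N, so it was locked.
- **Unlocking:** I pushed the carriage back to its start and moved the red slide 24 mm to its other end. The lens then slid freely past the 4 mm of play with only a few newtons.
- **Placing:** I slid it about 142 mm to the index, let go and drew the arm back.

**Last checks**
- **Lens against index along the rail:** the offset was +3.0 mm from the scene view, +0.3 mm from the top view and -2.1 mm from both together. The limit is ±12 mm.
- **Filter carriage:** the green tab is where it was to within 0.1 pixel in both views.
- **Arm:** the gripper is open and clear, about 110 mm back from the tab, with the force near zero.

**What disagreed**
- **Index height:** combining the two views put the pointer's tip at about 94 mm instead of 83 mm, because the tip is only a few pixels in size. I therefore relied on casting onto the known height, where the two views agreed along the rail.
- **First approach to the red slide:** it stopped 47 mm short when joint 6 reached the end of its range. I used the same grasp turned by half a turn instead.

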